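Clamp an ink bottle with three clicks of a ratchet lever

TASK

Stand the short ink bottle upright in the round seat of the bench clamp and let go of it, then take the clamp's lever by its upright handle and swing it exactly three clicks, never going on to a fourth, so that the jaw grips the bottle. The lever springs back if released: finish while still holding it by the handle at the third click, and leave the other things on the table where they are.

Things in the scene. Friction and masses are not known exactly. Their poses are not given: they have to be found in the camera images.
- ink_bottle: The short ink bottle to be clamped: black plastic, round body 40 mm in diameter and 74 mm high with a paper band, short shoulder, black cap 24 mm in diameter; 100 mm high in all, 0.1 to 0.2 kg. Origin at the centre of its underside, z up its axis. It is shorter than the tall bottle and slimmer than the jar standing near it; the three may be in each other's places.
- clamp: Bench clamp fixed to the table: grey plate 12 mm thick, x -75 to +50 mm, y -85 to +165 mm. Origin on the table under the lever's pivot, z up; place and yaw vary. Along +y from the pivot: sliding jaw with rubber pad, round seat, fixed stop; jaw and stop reach 50 mm above the table. Five steel pins (the ratchet's teeth) stand under the lever 60 mm from the pivot.
- seat (a point): Centre of the seat's floor, at (0, 115, 12) mm in the clamp's frame: a round collar 52 mm inside, 60 mm outside, 12 mm high above the base plate; the bottle stands in it with 6 mm play all round. The stop's face is 23 mm beyond the centre in the clamp's +y, the open jaw's pad 34 mm before it in -y. The seat's clamp-x sides are free for fingers.
- ratchet (a joint): Angle (rad) of the clamp's level lever about its vertical pivot: 0 at rest, growing anticlockwise from above, 1.3 at most. At q the handle is 110 mm from the pivot in direction 2.967 + q of the clamp's frame (at 0 nearly its -x). Free to 0.33; the pins are passed at 0.42, 0.62, 0.82, 1.02, 1.22: a rise of 4 to 7 N at the handle 0.08 before each, then a give (the click). Third click: best held at 0.92.
- lever_post: The lever's upright handle: plain black round post 18 mm in diameter, 60 mm tall; origin at the centre of its foot, 56 mm above the table, 110 mm from the pivot; z up. It spins freely on its own axis. The lever's spring pulls it back when let go: at the handle about 3 N at rest, 7 to 10 N at the third click, up to 14 N in passing a pin. Clicks are 22 mm of handle travel apart.
- jaw_pad: Rubber pad of the sliding jaw, 36 mm wide and 28 to 50 mm above the table, sprung 9 mm; its origin lies in the clamp's mid-plane and is not its face. It meets the bottle shortly before the third click, pushes it against the stop and presses it with about 5 to 11 N there.
- tall_bottle: Bystander: slim black bottle 32 mm in diameter, 155 mm high with a pointed spout, loose; origin under its centre.
- jar: Bystander: wide white screw jar 60 mm in diameter, 55 mm high, loose; origin under its centre.
- cup: Bystander: steel rinse cup, 64 mm rim, 50 mm high, loose, beyond the clamp; origin under its centre.
- pen: Bystander: pen-shaped tattoo machine lying on its rubber rest along its x, about 135 mm long and 34 mm high, right of the clamp.
- tape: Bystander: paper tape roll lying flat, 90 mm outside, 25 mm high, right and beyond the clamp.
- tray: Bystander: steel divided tray 100 by 150 by 30 mm, left near the robot; origin under its centre.
Mind the look-alikes: they are no part of the job. What is shaped like the ink_bottle but orange or red is not meant.

How it is judged:
On the way, in this order (a step that is already met when the one before it is completed fails the run):
1. the short bottle stands upright on the seat's floor, let go, with the lever still at rest (horizontal distance between ink_bottle and seat below 0.009 m and z of ink_bottle in the frame of seat below 0.004 m and angle between ink_bottle's own z axis and vertical below 0.1 rad and contact force between the fingers and ink_bottle below 0.1 N and value of joint ratchet below 0.33 rad), for 0.2 s.
2. the lever is held by its handle at the third click (value of joint ratchet between 0.84 and 1 rad and contact force between the fingers and lever_post above 1 N), for 0.5 s.
At the end, for the whole second after the job is handed in: Short bottle upright (0.1 rad) on the seat floor (4 mm), within 9 mm of its centre, not touched by the fingers, pressed by the jaw pad (over 1 N); lever still, at 0.84 to 1.0 rad (past the third click, short of the fourth), fingers still holding its handle (over 1 N) (all of step 2 and horizontal distance between ink_bottle and seat below 0.009 m and z of ink_bottle in the frame of seat below 0.004 m and angle between ink_bottle's own z axis and vertical below 0.1 rad and contact force between the fingers and ink_bottle below 0.1 N and contact force between jaw_pad and ink_bottle above 1 N and velocity of joint ratchet below 0.1 rad/s and linear speed of ink_bottle below 0.03 m/s); the arm keeps its last pose, push and grip.
It fails at once if the lever reaches the fourth click (value of joint ratchet above 1.03 rad).
It fails at once if another thing on the table is shifted by over 3 cm or tipped (distance of any of tall_bottle, jar, cup, pen, tape, tray from where it was at the start of the episode above 0.03 m or angle between any of tall_bottle, jar, cup, pen, tape, tray's own z axis and vertical above 0.5 rad).
It also fails if it takes over 58 s, if anything falls off the work surface, if the arm or the gripper's body presses on something with over 40 N, if the wrist force passes 120 N, or if a joint passes its speed limit or range.

ROBOT

A 6-joint arm with a two-finger parallel gripper is mounted at the origin on the work surface. World frame = base frame: x ahead of the robot, y to its left, z up, the work surface at z = 0. Lengths are in m, angles in rad, forces in N, time in s.
With the tool pointing down it reaches from about 0.3 to 0.875 m from the base axis. Payload 6.4 kg.
Tool frame: the origin (TCP) lies between the finger pads; the fingertips stand 22 mm ahead of it and the grasp point (between the pads) lies 3 mm ahead of it; z points along the fingers, y is the line along which they close (so a half turn about z gives the same grasp; the last joint's range is limited). The gripper opens to 85 mm and grips with 20 to 120 N. Pads are 22 mm wide; open, the fingers measure 114 mm over their backs; the gripper's body (76 mm by 85 mm) begins 54 mm behind the grasp point. The pads swing forward as they close: fully open they stand 13 mm farther back than shut.
Start: joints at [-0.206, 0.181, 1.607, -0, 1.354, -0.206], TCP at [0.575, 0, 0.253] pointing down, gripper open.
Joint ranges: [-2.99, 2.99], [-0.89, 2.07], [0.3, 2.58], [-1.14, 4.28], [0, 2.63], [-3.12, 3.12]. Speed limits (rad/s): [2.57, 2.57, 3.01, 3.14, 3.14, 3.14].

INTERFACE

Orientations are given as a unit quaternion [w, x, y, z].
In Python, from bench import ctrl, imaging, workorder gives the robot as it stands.
- The arm moves only by the shell command python3 -m pendant 'ROWS' [OPENING]. ROWS is JSON, a list of rows, each a list of 4 numbers: the shift along the tool's x, y, z in cm, then the turn about the tool's z in degrees. In form: [[dx, dy, dz, roll], ...]. A call has 1 to 12 rows; each row is the pose to reach, as a shift and turn from the pose commanded when the call began, along the tool's axes at that moment; what a row does not reach only later rows make up. A row lasts 1/12 s, in which the tool goes at most 41.7 mm and 7.16 degrees, less where a joint would pass 70% of its speed; a pose out of reach is approached as far as the arm can. A call with a gripper value outside its range is refused whole. OPENING is the opening, from 0 (shut) to 1 (fully open), set as the call begins (- or left out, the last holds). The fingers move at their own pace and stop on an object; the grip force is fixed at half the most. Time passes only in rows, so rows that repeat a pose let the fingers close. It gives the time, the measured TCP pose, the force, the opening and the grip force at its end, in the units of the state.
- ctrl.get_obs(): the state, without advancing time (a new reading comes with each control period).
- imaging.camera(name): name is "scene" or "side" or "wrist"; returns the picture (420x560x3 uint8, red, green, blue); there is no depth.
- imaging.camera_info(name): a dict with "K" (3x3 intrinsics, pixels), "T" (4x4, takes a point from camera to world coordinates); the wrist camera has in their place "tool_from_camera" (4x4, takes a point from camera to tool coordinates, whose origin is the TCP and whose axes are the flange's). Camera axes: x right, y up, looking along -z (the intrinsics and any distortion apply to the point x, -y, -z); pixel columns grow to the right and rows downward; lengths in m; the calibration is good to about 2 mm. A picture is of the moment at which its call begins: read the wrist's pose just before it. camera_info takes no time and is no camera call.
- workorder.hand_in(): hands the job in; it is judged then, once.
The state is a dict: "time_s": time; "q": joint angles; "dq": joint speeds; "joint_efforts": joint torques, N m; "eef_pos": TCP position; "eef_rot": TCP orientation; "wrist_force": force on the tool from outside, world axes, zero at the start; "torque": the same for the moment, N m; "opening": opening from 0.0 (shut) to 1.0 (fully open); "grasp_force": force on a finger pad.
Only numpy, scipy, OpenCV 4.12 (cv2) and the standard library are available. Lean on these libraries where they do the work, as an engineer would, in place of code of your own. Each camera call takes 0.05 s, during which the arm holds its last target. There are 200 camera calls.

## Working session

There is one attempt and no reset: what is moved stays moved. The work goes in short steps, Python scripts to look and compute and a shell command to move; the robot and the scene stay as the last step left them, time stands still between calls to the robot, and variables do not carry over. Pictures are saved under pics/ and viewed, at most 10 in all, crops included, and the job is handed in when it is done.

```bash
ls; mkdir -p pics; cat > look.py <<'E'
import cv2,sys,json,numpy as np
from bench import ctrl,imaging
def snap(n,tag):
    o=ctrl.get_obs(); im=imaging.camera(n); cv2.imwrite(f'pics/{tag}.png',im[:,:,::-1].copy()); 
    np.savez(f'pics/{tag}.npz',im=im,p=o['eef_pos'],r=o['eef_rot']); return im
E
python3 - <<'E'
from look import *
for n in ['scene','side','wrist']:
    snap(n,n+'0'); i=imaging.camera_info(n); print(n,{k:np.round(v,4).tolist() if not isinstance(v,str) else v for k,v in i.items()})
o=ctrl.get_obs();print(o)
a=cv2.imread('pics/scene0.png');b=cv2.imread('pics/side0.png')
E
```

```text
pics
scene {'K': [[538.913, 0.0, 284.087], [0.0, 538.913, 205.3355], [0.0, 0.0, 1.0]], 'T': [[0.2543, -0.7852, 0.5647, 1.3811], [0.967, 0.1961, -0.1628, -0.2734], [0.0171, 0.5874, 0.8091, 1.3365], [0.0, 0.0, 0.0, 1.0]]}
side {'K': [[513.6917, 0.0, 281.7751], [0.0, 513.6917, 204.2379], [0.0, 0.0, 1.0]], 'T': [[0.6875, 0.4326, -0.5833, -0.4215], [-0.7261, 0.3978, -0.5607, -0.9052], [-0.0105, 0.809, 0.5877, 0.97], [0.0, 0.0, 0.0, 1.0]]}
wrist {'K': [[328.3831, 0.0, 277.3275], [0.0, 328.3831, 210.7378], [0.0, 0.0, 1.0]], 'tool_from_camera': [[-0.0012, 0.9473, 0.3202, 0.0812], [1.0, 0.0012, 0.0002, -0.0005], [-0.0002, 0.3202, -0.9473, -0.1204], [0.0, 0.0, 0.0, 1.0]]}
{'time_s': 0.15, 'q': array([-2.06283987e-01,  1.81385625e-01,  1.60772631e+00, -1.35914687e-05,
        1.35380921e+00, -2.06283908e-01]), 'dq': array([-0.00026728, -0.00098082, -0.00311208,  0.00057902,  0.0015616 ,
        0.00034019]), 'joint_efforts': array([ 1.94259010e-03, -4.45260644e+01, -3.51692533e+01, -1.26067753e-04,
        5.82284134e-03,  2.14055274e-05]), 'eef_pos': array([5.74626636e-01, 1.00817019e-04, 2.52607659e-01]), 'eef_rot': array([-5.52305631e-04,  7.07105615e-01,  7.07107635e-01, -3.69082507e-04]), 'wrist_force': array([ 0.22943756,  0.49272096, -0.29093786]), 'torque': array([-0.05818937,  0.00874613, -0.03771778]), 'grasp_force': 0.0, 'opening': 1.0004082841340203}
```

View pics/scene0.png

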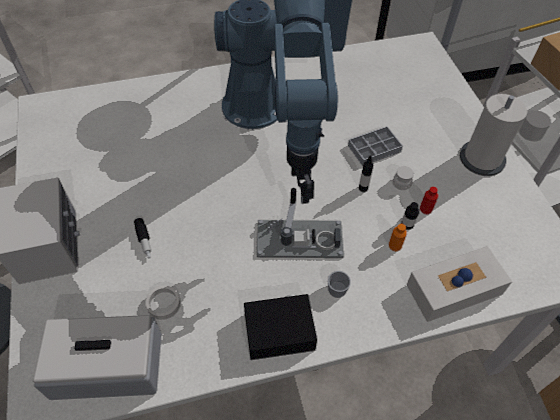

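View pics/side0.png

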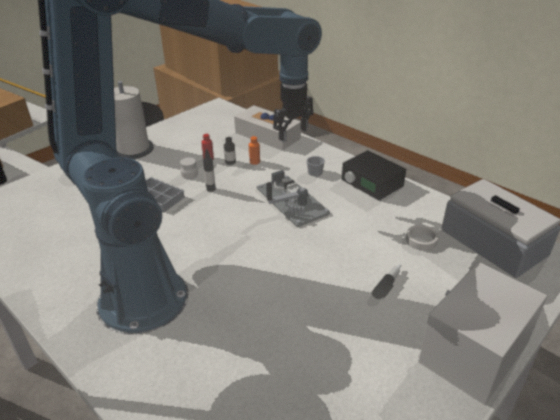

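The scene view shows the tall bottle at (366,175), the jar at (403,178), the ink bottle at (411,214) between the red and orange decoys, the clamp at (300,240) and its handle at (293,200). In the side view the ink bottle is at (230,152) and the clamp at (290,197). I'll view enlarged crops.

```bash
cat >> look.py <<'E'
def ray(n,u,v):
    i=imaging.camera_info(n);K=i['K'];T=np.array(i['T'])
    return T[:3,3],T[:3,:3]@np.array([(u-K[0][2])/K[0][0],-(v-K[1][2])/K[1][1],-1])
def onz(n,u,v,z):
    c,d=ray(n,u,v); return c+d*(z-c[2])/d[2]
E
python3 - <<'E'
from look import *
a=cv2.imread('pics/scene0.png')[150:270,240:450];b=cv2.imread('pics/side0.png')[125:225,180:345]
a=cv2.resize(a,None,fx=3.8,fy=3.8,interpolation=cv2.INTER_CUBIC);cv2.imwrite('pics/c1.png',a)
b=cv2.resize(b,None,fx=4.8,fy=4.8,interpolation=cv2.INTER_CUBIC);cv2.imwrite('pics/c2.png',b)
E
```

```text
(no output)
```

View pics/c1.png

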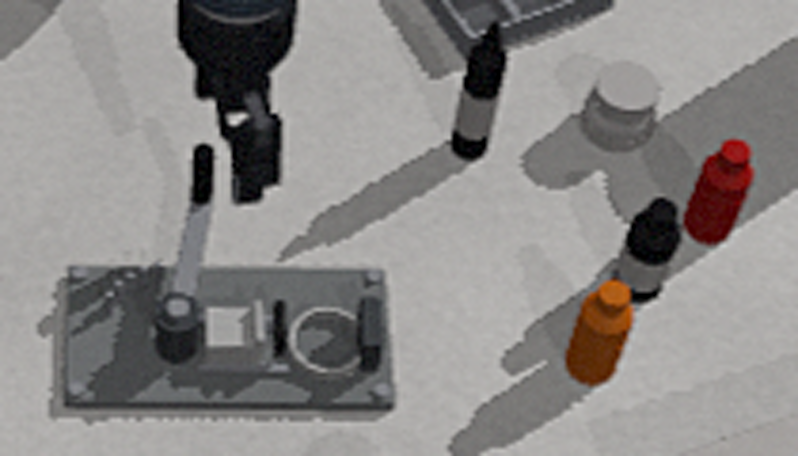

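View pics/c2.png

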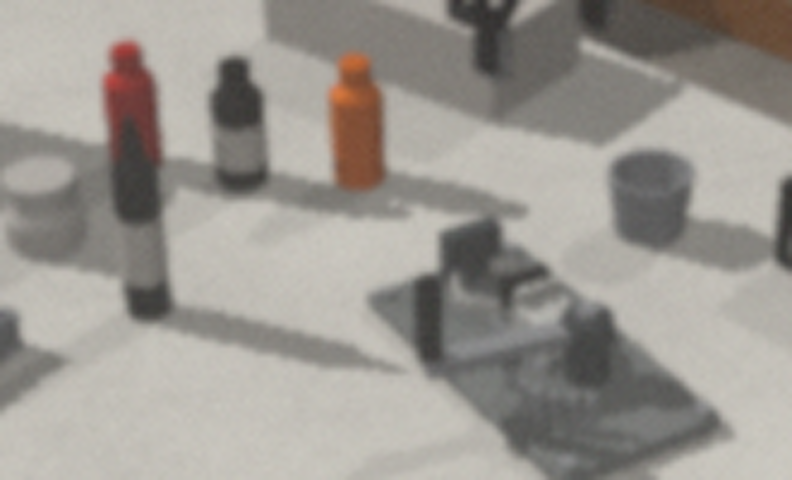

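The crops show the ink cap top at c1 (664,206) and c2 (234,63), the seat ring at c1 (329,339), the handle top at c1 (204,148), and the clamp corners.

```bash
python3 - <<'E'
from look import *
s=lambda u,v,z:onz('scene',240+(u+.5)/3.8-.5,150+(v+.5)/3.8-.5,z)
d=lambda u,v,z:onz('side',180+(u+.5)/4.8-.5,125+(v+.5)/4.8-.5,z)
for n,p in dict(ring=(329,339,.024),htop=(204,147,.116),hfoot=(200,202,.056),ink=(664,207,.1),red=(735,150,.1),orange=(615,292,.1),tall=(493,30,.155),jar=(627,87,.055),
  cNL=(68,268,.012),cNR=(384,269,.012),cFL=(66,402,.012),cFR=(393,404,.012)).items(): print(n,s(*p).round(4))
for n,p in dict(ink=(234,63,.1),red=(126,48,.1),orange=(354,60,.1),htop=(428,278,.116),hfoot=(430,360,.056),tall=(130,120,.155),jar=(40,170,.055)).items(): print('side',n,d(*p).round(4))
E
```

```text
ring [0.6101 0.0781 0.024 ]
htop [0.4775 0.0131 0.116 ]
hfoot [0.4843 0.0099 0.056 ]
ink [0.6041 0.3374 0.1   ]
red [0.5669 0.4118 0.1   ]
orange [0.667  0.2724 0.1   ]
tall [0.4506 0.2484 0.155 ]
jar [0.4559 0.3777 0.055 ]
cNL [ 0.4903 -0.0975  0.012 ]
cNR [0.5515 0.1427 0.012 ]
cFL [ 0.6083 -0.1265  0.012 ]
cFR [0.6699 0.1107 0.012 ]
side ink [0.6038 0.3367 0.1   ]
side red [0.5653 0.4133 0.1   ]
side orange [0.6663 0.275  0.1   ]
side htop [0.4804 0.0148 0.116 ]
side hfoot [0.4772 0.012  0.056 ]
side tall [0.4404 0.2507 0.155 ]
side jar [0.4561 0.3849 0.055 ]
```

```bash
python3 -m pendant '[[1.5,0.1,0,-3],[4.5,0.4,0,-7],[8,0.7,0,-12],[11.5,1,0,-16],[15,1.3,0,-20],[18.5,1.6,0,-24],[22,1.9,0,-28],[25.5,2.2,0,-32],[29,2.5,0,-35],[32,2.8,0,-36],[33.7,2.94,0,-36],[33.7,2.94,0,-36]]' 1
python3 - <<'E'
from look import *
snap('wrist','w1')
E
```

```text
time_s: 1.15
eef_pos: [0.6035, 0.3408, 0.2524]
eef_rot: [-0.001, 0.452, 0.892, 0.0]
wrist_force: [-0.2, 0.1, -0.2]
opening: 1.0
grasp_force: 0.0
```

View pics/w1.png

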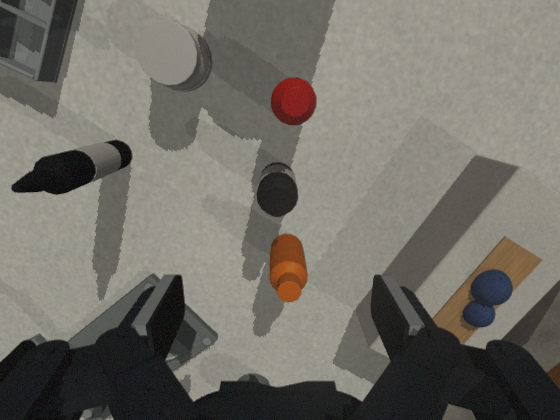

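The wrist view shows the ink bottle's black cap at about (278,196), between the red (294,101) and orange (289,290) ones. I'll check its position by ray.

```bash
cat >> look.py <<'E'
from scipy.spatial.transform import Rotation as Ro
def won(tag,u,v,z):
    f=np.load(f'pics/{tag}.npz');i=imaging.camera_info('wrist');K=i['K'];C=np.array(i['tool_from_camera'])
    q=f['r'];R=Ro.from_quat([q[1],q[2],q[3],q[0]]).as_matrix()
    c=R@C[:3,3]+f['p'];d=R@C[:3,:3]@np.array([(u-K[0][2])/K[0][0],-(v-K[1][2])/K[1][1],-1])
    return c+d*(z-c[2])/d[2]
def tool(p):
    o=ctrl.get_obs();q=o['eef_rot'];R=Ro.from_quat([q[1],q[2],q[3],q[0]]).as_matrix();return R.T@(np.array(p)-o['eef_pos'])*100
E
python3 - <<'E'
from look import *
for u,v in [(278,198),(278,194)]:
    p=won('w1',u,v,.1);print(p.round(4),tool([p[0],p[1],.058]).round(2))
print(won('w1',294,101,.1),won('w1',289,290,.1))
im=np.load('pics/w1.npz')['im'][150:225,240:320];m=(im.max(2)<75)
m=m.astype('uint8');n,l,s,c=cv2.connectedComponentsWithStats(m);print([(s[i],c[i]+[240,150]) for i in range(1,n) if s[i,4]>100])
print(tool([.604,.337,.058]),ctrl.get_obs()['eef_pos'])
E
```

```text
[0.6021 0.3415 0.1   ] [ 0.31  0.06 19.44]
[0.6    0.3444 0.1   ] [ 0.67  0.06 19.44]
[0.56526554 0.41323543 0.1       ] [0.66462858 0.27391158 0.1       ]
[(array([  16,   12,   42,   55, 1654], dtype=int32), array([276.61003628, 190.31801693]))]
[-0.16601503 -0.05580883 19.43705582] [0.60369001 0.33874174 0.2523704 ]
```

```bash
python3 -m pendant '[[0,0,1.5,0],[0,0,4,0],[0,0,6.5,0],[0,0,9,0],[0,0,11.5,0],[0,0,14,0],[0,0,16,0],[0,0,17.8,0],[0,0,19,0],[0,0,19.4,0],[0,0,19.4,0]]' 1
python3 -m pendant '[[0,0,0,0],[0,0,0,0],[0,0,0,0],[0,0,0,0],[0,0,0,0],[0,0,0,0],[0,0,0,0],[0,0,0,0]]' 0.3
```

```text
time_s: 2.12
eef_pos: [0.6039, 0.3359, 0.0581]
eef_rot: [-0.001, 0.454, 0.891, -0.001]
wrist_force: [0.3, 0.4, 0.1]
opening: 0.996
grasp_force: 0.0
time_s: 2.78
eef_pos: [0.6054, 0.3375, 0.0609]
eef_rot: [0.001, 0.454, 0.891, 0.001]
wrist_force: [0.2, -0.6, 6.8]
opening: 0.45
grasp_force: 60.8
```

```bash
python3 -m pendant '[[0,0,-0.5,0],[0,0,-2,0],[0,0,-4,0],[0,0,-6.5,0],[0,0,-9,0],[0,0,-11.5,0],[0,0,-13.5,0],[0,0,-14.5,0],[0,0,-15,0],[0,0,-15,0]]'
python3 - <<'E'
from look import *
o=ctrl.get_obs();print(o['eef_pos'],o['wrist_force'],tool([.6105,.0775,.212]))
E
```

```text
time_s: 3.62
eef_pos: [0.6047, 0.3371, 0.2105]
eef_rot: [0.001, 0.454, 0.891, 0.001]
wrist_force: [0.1, -0.5, -0.4]
opening: 0.449
grasp_force: 60.4
[0.60470167 0.33714048 0.21054615] [ 0.08672609 -0.50606507 -0.44102117] [-21.34556103 -14.79294348  -0.15800399]
```

```bash
python3 -m pendant '[[-0.7,-0.5,0,3],[-2.2,-1.5,0,9],[-4.2,-2.9,0,15],[-6.5,-4.5,0,21],[-9,-6.2,0,27],[-11.5,-8,0,33],[-14,-9.7,0,38],[-16.5,-11.4,0,43],[-18.7,-13,0,47],[-20.3,-14.1,0,49.5],[-21.1,-14.65,0,50.3],[-21.3,-14.8,0,50.3]]'
python3 -m pendant '[[0,0,0,0],[0,0,0,0]]'
python3 - <<'E'
from look import *
snap('scene','s2');snap('side','d2');w=snap('wrist','w2')
a=cv2.imread('pics/scene0.png');b=cv2.imread('pics/s2.png')[130:270,240:400];d=cv2.imread('pics/d2.png')[105:225,235:345]
w=cv2.imread('pics/w2.png')
out=np.zeros((600,800,3),'uint8');out[:300,:400]=cv2.resize(w,(400,300));out[:300,400:]=cv2.resize(d,(400,300));out[300:,:400]=cv2.resize(b,(343,300),interpolation=cv2.INTER_CUBIC)[:, :400] if 0 else cv2.resize(b,(400,300));cv2.imwrite('pics/m2.png',out)
o=ctrl.get_obs();print(o['eef_pos'],o['eef_rot'],o['wrist_force'],tool([.6105,.0775,.075]))
E
```

```text
time_s: 4.62
eef_pos: [0.6092, 0.076, 0.2077]
eef_rot: [-0.001, 0.79, 0.613, -0.001]
wrist_force: [-0.2, 0.7, -0.4]
opening: 0.45
grasp_force: 60.4
time_s: 4.78
eef_pos: [0.6095, 0.0787, 0.2086]
eef_rot: [-0.001, 0.789, 0.614, -0.0]
wrist_force: [0.0, 0.0, -1.3]
opening: 0.45
grasp_force: 60.4
[0.60971754 0.07902151 0.2091046 ] [-2.02037005e-04  7.88992556e-01  6.14402722e-01 -2.62887347e-05] [ 1.23711378  0.76507749 -0.79271425] [-0.13111507  0.11784906 13.41039297]
```

View pics/m2.png

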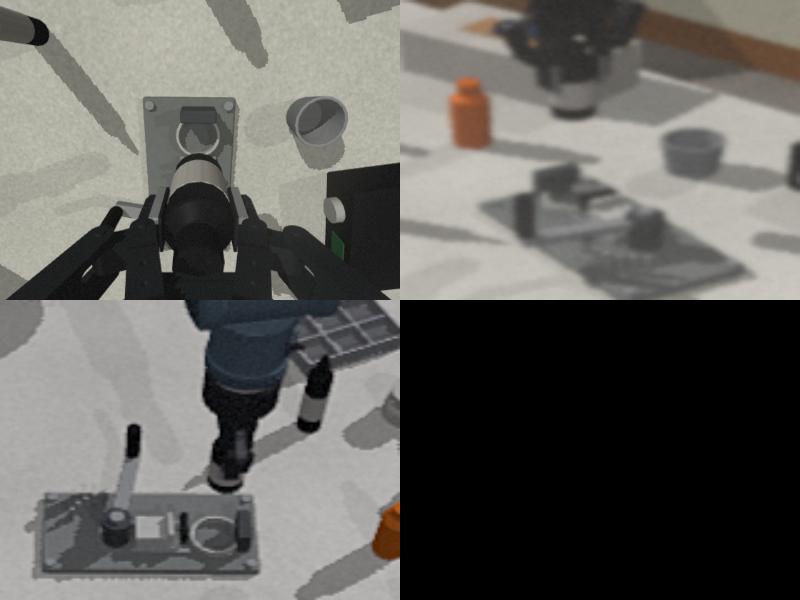

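The montage shows the bottle held upright and the ring visible in the wrist view at about full pixel (276,193), with the stop beyond it. I'll fit the ring from the wrist image.

```bash
python3 - <<'E'
from look import *
for t in [(197.5,136),(197.5,140),(176,138),(219,138)]:
    p=won('w2',t[0]*1.4,t[1]*1.4,.024);print(p.round(4),tool([p[0],p[1],.024]).round(2))
for t in [(148,106),(228,106)]: print('bolt',won('w2',t[0]*1.4,t[1]*1.4,.014).round(4))
for t in [(143.5,98),(235,97)]: print('corner',won('w2',t[0]*1.4,t[1]*1.4,.012).round(4))
print('bottlebottom far edge',won('w2',197*1.4,156*1.4,.148),won('w2',197*1.4,154*1.4,.148))
im=cv2.imread('pics/w2.png')[120:260,180:360];cv2.imwrite('pics/w2c.png',cv2.resize(im,(771,600),interpolation=cv2.INTER_CUBIC))
E
```

```text
[0.6082 0.078  0.024 ] [-0.14 -0.12 18.51]
[0.6068 0.0726 0.024 ] [-0.7  -0.12 18.51]
[0.5794 0.0824 0.024 ] [-0.42 -3.02 18.51]
[0.6356 0.0682 0.024 ] [-0.42  2.79 18.51]
bolt [0.5537 0.1317 0.014 ]
bolt [0.6571 0.1055 0.014 ]
corner [0.5507 0.1431 0.012 ]
corner [0.6688 0.1145 0.012 ]
bottlebottom far edge [0.61221327 0.09398698 0.148     ] [0.61264537 0.09567865 0.148     ]
```

View pics/w2c.png

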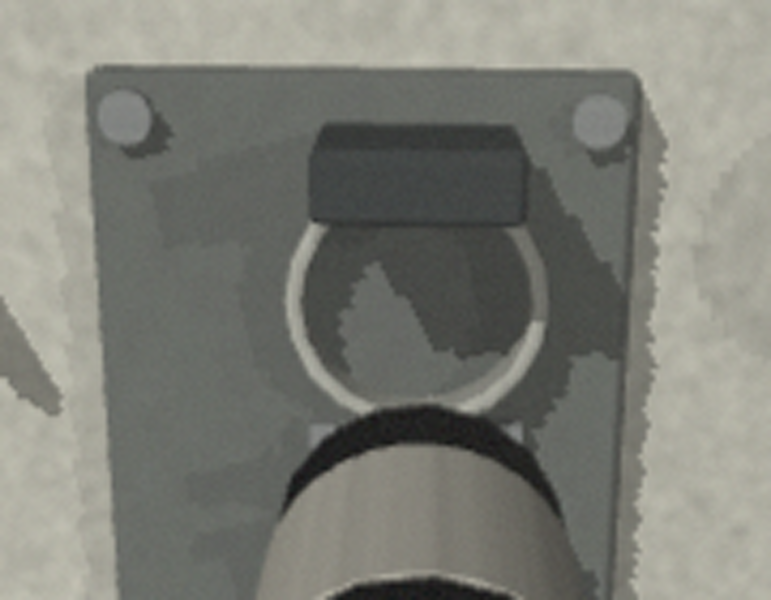

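```bash
python3 -m pendant '[[0,0,0.8,0],[0,0,2.5,0],[0,0,4.5,0],[0,0,6.5,0],[0,0,8.3,0],[0,0,9.8,0],[0,0,11,0],[0,0,12,0],[0,0,12.6,0],[0,0,12.6,0],[0,0,12.6,0]]'
python3 - <<'E'
from look import *
o=ctrl.get_obs();print(o['eef_pos'],o['wrist_force'],tool([.6097,.0775,.073]))
E
```

```text
time_s: 5.85
eef_pos: [0.6101, 0.0778, 0.0834]
eef_rot: [0.0, 0.79, 0.614, 0.0]
wrist_force: [-0.9, 0.2, -0.6]
opening: 0.454
grasp_force: 60.4
[0.6100943  0.07780311 0.08344259] [-0.94503733  0.16469649 -0.5547992 ] [-0.03915987 -0.03095051  1.04425051]
```

```bash
python3 -m pendant '[[0,0,0.4,0],[0,0,0.7,0],[0,0,0.9,0],[0,0,0.9,0],[0,0,0.9,0]]'
python3 -m pendant '[[0,0,0.05,0],[0,0,0.1,0],[0,0,0.1,0]]'
```

```text
time_s: 6.27
eef_pos: [0.6099, 0.0777, 0.0743]
eef_rot: [-0.0, 0.79, 0.614, -0.0]
wrist_force: [0.2, 0.1, -0.6]
opening: 0.454
grasp_force: 60.4
time_s: 6.52
eef_pos: [0.6099, 0.0777, 0.0733]
eef_rot: [0.0, 0.79, 0.614, 0.0]
wrist_force: [0.6, 0.6, -0.6]
opening: 0.453
grasp_force: 60.4
```

```bash
python3 -m pendant '[[0,0,0.05,0],[0,0,0.1,0],[0,0,0.1,0]]'
python3 -m pendant '[[0,0,0.05,0],[0,0,0.1,0],[0,0,0.1,0]]'
```

```text
time_s: 6.77
eef_pos: [0.6101, 0.0777, 0.0729]
eef_rot: [0.0, 0.79, 0.614, 0.0]
wrist_force: [-1.5, -0.2, 4.3]
opening: 0.455
grasp_force: 60.9
time_s: 7.02
eef_pos: [0.6101, 0.0777, 0.0728]
eef_rot: [0.0, 0.79, 0.614, 0.0]
wrist_force: [-5.1, -0.4, 11.3]
opening: 0.451
grasp_force: 61.7
```

```bash
python3 -m pendant '[[0,0,-0.12,0],[0,0,-0.12,0]]'
python3 -m pendant '[[0,0,0,0],[0,0,0,0],[0,0,0,0],[0,0,0,0],[0,0,0,0],[0,0,0,0]]' 0.85
python3 -m pendant '[[0,0,-0.5,0],[0,0,-2,0],[0,0,-4,0],[0,0,-6.5,0],[0,0,-9,0],[0,0,-11.5,0],[0,0,-13.5,0],[0,0,-14.5,0],[0,0,-15,0],[0,0,-15,0]]'
python3 - <<'E'
from look import *
snap('scene','s3');snap('side','d3');w=snap('wrist','w3')
b=cv2.imread('pics/s3.png')[130:270,240:400];d=cv2.imread('pics/d3.png')[105:225,235:345]
w=cv2.imread('pics/w3.png')
out=np.zeros((600,800,3),'uint8');out[:300,:400]=cv2.resize(w,(400,300));out[:300,400:]=cv2.resize(d,(400,300));out[300:,:400]=cv2.resize(b,(400,300));out[300:,400:]=cv2.resize(w[120:270,180:380],(400,300));cv2.imwrite('pics/m3.png',out)
o=ctrl.get_obs();print(o['eef_pos'],o['eef_rot'],o['wrist_force'])
E
```

```text
time_s: 7.18
eef_pos: [0.6102, 0.0777, 0.0729]
eef_rot: [0.0, 0.79, 0.614, 0.0]
wrist_force: [-1.2, 0.3, 4.4]
opening: 0.451
grasp_force: 60.9
time_s: 7.68
eef_pos: [0.6098, 0.0777, 0.0723]
eef_rot: [-0.0, 0.79, 0.614, -0.0]
wrist_force: [0.1, -0.3, -0.1]
opening: 0.849
grasp_force: 0.0
time_s: 8.52
eef_pos: [0.6103, 0.0777, 0.2234]
eef_rot: [0.001, 0.79, 0.614, 0.001]
wrist_force: [0.7, 0.2, 0.4]
opening: 0.851
grasp_force: 0.0
[0.60898002 0.0777327  0.22069541] [-0.00095462  0.78963419  0.61357624 -0.00106644] [-0.58852412 -0.54627412 -0.05764359]
```

View pics/m3.png

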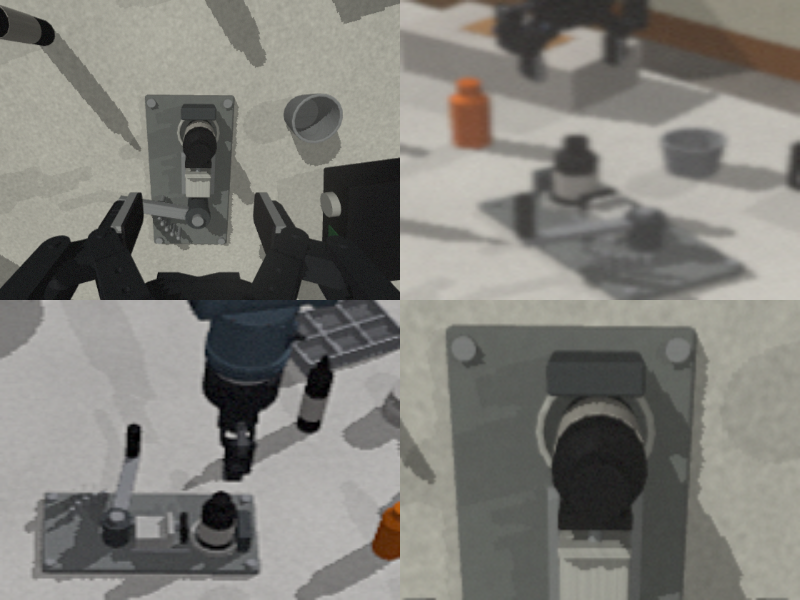

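The bottle stands upright in the ring at (200,140) in the montage, and the lever is still at rest. Next is the handle: I'll move above it and turn so the fingers close along world y, which is tangential to the swing.

```bash
python3 -m pendant '[[-0.5,-0.5,0,6],[-1.5,-1.7,0,13],[-2.5,-3,0,20],[-3.5,-4.2,0,27],[-4.5,-5.3,0,34],[-5.5,-6.4,0,41],[-6.5,-7.5,0,48],[-7.5,-8.5,0,55],[-8.4,-9.5,0,62],[-9,-10.2,0,69],[-9.4,-10.7,0,75.7],[-9.6,-10.9,0,75.7]]' 1
python3 -m pendant '[[0,0,0,0],[0,0,0,0],[0,0,0,0]]'
python3 - <<'E'
from look import *
snap('scene','s4');snap('side','d4');snap('wrist','w4')
o=ctrl.get_obs();print(o['q'],o['eef_pos'],o['eef_rot'],tool([.4813,.0113,.093]))
E
```

```text
time_s: 9.67
eef_pos: [0.4791, 0.0115, 0.221]
eef_rot: [-0.0, 1.0, -0.002, -0.001]
wrist_force: [-0.0, -0.8, -0.4]
opening: 1.0
grasp_force: 0.0
time_s: 9.92
eef_pos: [0.4807, 0.0117, 0.2221]
eef_rot: [-0.0, 1.0, 0.001, -0.0]
wrist_force: [-0.0, 0.1, -0.1]
opening: 1.002
grasp_force: 0.0
[-2.23047649e-01 -1.43893876e-03  1.86930915e+00  6.30966009e-05
  1.27393142e+00  1.34635312e+00] [0.48075477 0.01176506 0.22233845] [-5.26001704e-05  9.99999757e-01  6.88545818e-04 -9.51926795e-05] [ 0.0569202   0.0479433  12.93382904]
```

View pics/w4.png

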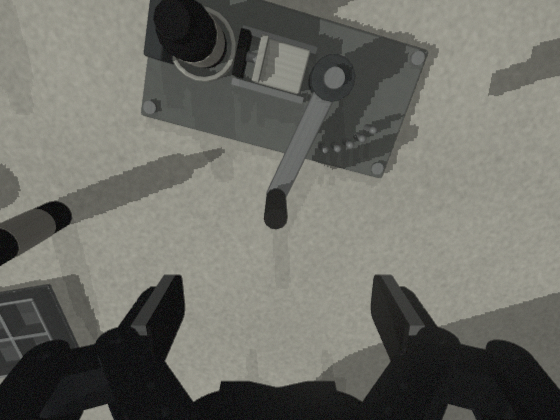

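The wrist view shows the handle's top at (275,217) and foot at (278,194), the pivot hub at (333,76), and the pins.

```bash
python3 - <<'E'
from look import *
for u,v,z in [(275,218,.116),(275,214,.116),(278,195,.056),(334,76,.07)]: print(won('w4',u,v,z).round(4),tool(won('w4',u,v,z)).round(2))
E
python3 -m pendant '[[0,0,1,0],[0,0,3,0],[0,0,5,0],[0,0,7,0],[0,0,8,0],[0,0,8.5,0],[0,0,8.5,0],[0,0,8.5,0]]'
```

```text
[0.4804 0.0123 0.116 ] [-0.03 -0.05 10.63]
[0.4835 0.0123 0.116 ] [ 0.28 -0.05 10.63]
[0.4808 0.01   0.056 ] [1.000e-02 1.700e-01 1.663e+01]
[ 0.58   -0.0329  0.07  ] [ 9.92  4.48 15.23]
time_s: 10.73
eef_pos: [0.4809, 0.0115, 0.1379]
eef_rot: [0.0, 1.0, 0.0, 0.0]
wrist_force: [-0.4, 0.1, 0.1]
opening: 1.002
grasp_force: 0.0
```

```bash
python3 -m pendant '[[0,0,0.8,0],[0,0,1.8,0],[0,0,2.8,0],[0,0,3.6,0],[0,0,4.1,0],[0,0,4.2,0],[0,0,4.2,0]]'
python3 -m pendant '[[0,0,0,0],[0,0,0,0],[0,0,0,0],[0,0,0,0],[0,0,0,0],[0,0,0,0],[0,0,0,0],[0,0,0,0],[0,0,0,0],[0,0,0,0]]' 0
python3 - <<'E'
from look import *
o=ctrl.get_obs();print(o['eef_pos'],o['eef_rot'],o['wrist_force'])
E
```

```text
time_s: 11.32
eef_pos: [0.4802, 0.0117, 0.0949]
eef_rot: [-0.0, 1.0, 0.0, -0.001]
wrist_force: [-1.1, 0.5, 0.1]
opening: 0.999
grasp_force: 0.0
time_s: 12.15
eef_pos: [0.4807, 0.0119, 0.0958]
eef_rot: [-0.0, 1.0, 0.0, 0.0]
wrist_force: [-1.2, 3.6, 4.6]
opening: 0.196
grasp_force: 58.4
[0.48065959 0.01194927 0.09582014] [-2.51876289e-04  9.99999959e-01  3.73645265e-05  1.31758622e-04] [-1.22433935  3.61643567  4.6126713 ]
```

```bash
python3 -m pendant '[[-0.1,0.2,0,0],[-0.25,0.6,0,0],[-0.42,1.1,0,0],[-0.57,1.6,0,0],[-0.7,2.08,0,0],[-0.8,2.6,0,0],[-0.88,3.1,0,0],[-0.93,3.49,0,0],[-0.93,3.49,0,0]]'
python3 - <<'E'
from look import *
o=ctrl.get_obs();p=o['eef_pos'];print(p,o['wrist_force']);d=p[:2]-[.5812,-.0338];print(np.hypot(*d),np.arctan2(d[1],d[0])%6.283-2.716)
E
```

```text
time_s: 12.9
eef_pos: [0.4716, -0.0234, 0.0958]
eef_rot: [-0.0, 1.0, -0.0, 0.001]
wrist_force: [-1.2, 4.1, 5.3]
opening: 0.192
grasp_force: 58.6
[ 0.47160605 -0.02338801  0.09584462] [-1.22041593  4.08337351  5.34466356]
0.11008743251856427 0.33087183050655655
```

```bash
cat > st.py <<'E'
from look import *
o=ctrl.get_obs();p=o['eef_pos'];print(p,o['wrist_force']);d=p[:2]-[.5812,-.0338];print(np.hypot(*d),np.arctan2(d[1],d[0])%6.283-2.716)
E
python3 -m pendant '[[-0.02,0.3,0,0],[-0.04,0.7,0,0],[-0.05,1.0,0,0],[-0.03,1.4,0,0],[-0.01,1.75,0,0],[0,2.09,0,0],[0,2.09,0,0]]'; python3 st.py
python3 -m pendant '[[0.03,0.3,0,0],[0.08,0.65,0,0],[0.15,1.08,0,0],[0.23,1.45,0,0],[0.33,1.85,0,0],[0.42,2.15,0,0],[0.42,2.15,0,0]]'; python3 st.py
```

```text
time_s: 13.48
eef_pos: [0.4717, -0.044, 0.0958]
eef_rot: [-0.001, 1.0, -0.0, 0.001]
wrist_force: [0.5, 6.6, 5.1]
opening: 0.192
grasp_force: 58.6
[ 0.47171267 -0.04398928  0.09579795] [0.46528198 6.58756366 5.10097017]
0.10996043171865058 0.518203638921984
time_s: 14.07
eef_pos: [0.476, -0.0652, 0.0958]
eef_rot: [-0.001, 1.0, -0.0, 0.001]
wrist_force: [0.2, 6.9, 5.9]
opening: 0.19
grasp_force: 58.8
[ 0.47598337 -0.06523207  0.09576798] [0.24791931 6.94669444 5.90213378]
0.10981126309037921 0.7157047498126552
```

```bash
python3 -m pendant '[[0.1,0.3,0,0],[0.22,0.65,0,0],[0.35,0.98,0,0],[0.45,1.22,0,0],[0.55,1.46,0,0],[0.67,1.68,0,0],[0.67,1.68,0,0],[0.67,1.68,0,0]]'; python3 st.py
```

```text
time_s: 14.73
eef_pos: [0.4826, -0.0816, 0.0958]
eef_rot: [-0.001, 1.0, -0.0, 0.0]
wrist_force: [0.6, 8.6, 5.9]
opening: 0.196
grasp_force: 59.0
[ 0.48256096 -0.08164697  0.0957906 ] [0.57966531 8.59953104 5.86681251]
0.1096311719233091 0.8770408560604834
```

```bash
python3 -m pendant '[[0.08,0.16,0,0],[0.15,0.3,0,0],[0.2,0.4,0,0],[0.2,0.4,0,0],[0.2,0.4,0,0],[0.2,0.4,0,0],[0.2,0.4,0,0],[0.2,0.4,0,0],[0.2,0.4,0,0],[0.2,0.4,0,0]]'; python3 st.py
python3 - <<'E'
from look import *
w=snap('wrist','w5');snap('scene','s5');snap('side','d5')
b=cv2.imread('pics/s5.png')[130:270,240:400];d=cv2.imread('pics/d5.png')[105:225,235:345];w=cv2.imread('pics/w5.png')
out=np.zeros((600,800,3),'uint8');out[:300,:400]=cv2.resize(w,(400,300));out[:300,400:]=cv2.resize(d,(400,300));out[300:,:400]=cv2.resize(b,(400,300));out[300:,400:]=cv2.resize(w[0:210,40:320],(400,300));cv2.imwrite('pics/m5.png',out)
E
```

```text
time_s: 15.57
eef_pos: [0.4843, -0.0851, 0.0957]
eef_rot: [-0.001, 1.0, -0.0, 0.0]
wrist_force: [1.5, 10.8, 6.4]
opening: 0.196
grasp_force: 59.0
[ 0.48427522 -0.08510867  0.09572262] [ 1.46046392 10.82986334  6.37028739]
0.10966764650596515 0.9122707426261392
```

View pics/m5.png

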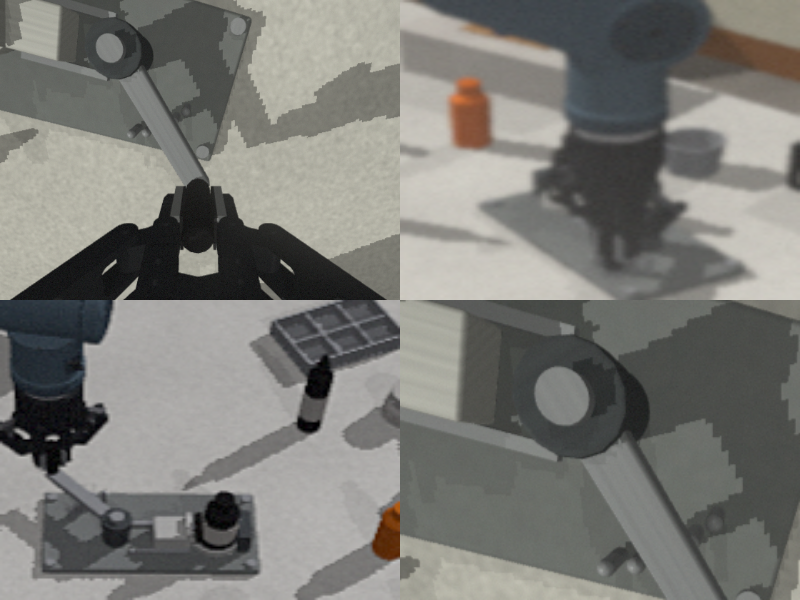

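The montage shows the lever swung past three pins with two still ahead of it, and the jaw against the upright bottle. The arc angle is 0.91 rad at radius 0.1097 m, so I'll hand in.

```bash
python3 -m pendant '[[0,0,0,0],[0,0,0,0],[0,0,0,0],[0,0,0,0]]'; python3 -c "
from bench import workorder;print(workorder.hand_in())"
```

```text
time_s: 16.05
eef_pos: [0.4843, -0.0851, 0.0957]
eef_rot: [-0.001, 1.0, -0.0, 0.0]
wrist_force: [0.2, 9.3, 7.6]
opening: 0.194
grasp_force: 59.0
the job is handed in; nothing more can be done
None
```

I handed the job in with the ink bottle upright in the seat and released, the jaw against it, and the lever still gripped by its handle at about 0.91 rad, past the third click and short of the fourth; hand-in gave no verdict, so I don't know the judged result.

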